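Peel the top ring tray off the stack and hold it ready for filling

ROBOT

A 6-joint arm with a two-finger parallel gripper is mounted at the origin on the work surface. World frame = base frame: x ahead of the robot, y to its left, z up, the work surface at z = 0. Lengths are in m, angles in rad, forces in N, time in s.
With the tool pointing down it reaches from about 0.275 to 0.75 m from the base axis. Payload 10.2 kg.
Tool frame: the origin (TCP) lies midway between the tips of the shut fingers; the grasp point (between the pads) lies 19 mm behind it; z points along the fingers, y is the direction in which the jaws open and shut (so a half turn about z gives the same grasp; the last joint's range is limited). The gripper opens to 88 mm and grips with 3 to 60 N. Pads are 18 mm wide; open, the fingers measure 123 mm over their backs; the gripper's body (75 mm by 187 mm) begins 45 mm behind the grasp point.
Start: joints at [1.013, 0.313, 1.498, -0, 1.331, -0.223], TCP at [0.173, 0.496, 0.239] pointing down, gripper open.
Joint ranges: [-2.94, 2.94], [-0.97, 2.17], [0.19, 2.56], [-1.23, 4.37], [0.02, 3.11], [-2.88, 2.88]. Speed limits (rad/s): [2.39, 2.39, 3.01, 3.14, 3.14, 3.14].

INTERFACE

Orientations are given as a rotation vector (axis times angle).
In Python, from rig import sense, snapshot, camera_model, close_job gives the robot as it stands.
- The arm moves only by the tool jog_arm, never from a script. Its arguments are lists of equal length, an entry for each row: "delta_pos": the shift along the tool's x, y, z as a fraction of full scale, a list of three; "rotation": the turn, a rotation vector about the tool's x, y, z as a fraction of full scale, a list of three. In form: {"delta_pos": [[x, y, z], ...], "rotation": [[ax, ay, az], ...]}. A call has exactly 8 rows; each row shifts and turns the commanded pose from where the row before left it, along the tool's axes as they then stand; what a row does not reach is not made up. Full scale, the value 1, is 20 cm for a shift and pi rad for a turn. A row lasts 1/12 s, in which the tool goes at most 41.7 mm and 7.16 degrees, less where a joint would pass 70% of its speed; a pose out of reach is approached as far as the arm can. A call with a number of a shift or a turn outside -1 to 1 is refused whole. A call with a gripper value outside its range is refused whole. "gripper" is the opening, from 0 (shut) to 1 (fully open), set as the call begins (left out, the last holds). The fingers move at their own pace and stop on an object; the grip force is fixed at half the most. Time passes only in rows, so rows that do not move let the fingers close, or fill a call up. It gives the time, the measured TCP pose, the force and the opening at its end, in the units of the state.
- sense(): the state, without advancing time (a new reading comes with each control period).
- snapshot(name): name is "scene" or "top"; returns (picture, depth): 420x560x3 uint8, red, green, blue; 420x560 float32, m along the optical axis (not along the pixel's ray), 0 where there is no reading.
- camera_model(name): a dict with "K" (3x3 intrinsics, pixels), "T" (4x4, takes a point from camera to world coordinates). Camera axes: x right, y down, z forward; pixel columns grow to the right and rows downward; lengths in m; the calibration is good to about 2 mm. A picture is of the moment at which its call begins. camera_model takes no time and is no camera call.
- close_job(): hands the job in, once; it reports no verdict.
The state is a dict: "time": time; "joint_pos": joint angles; "qd": joint speeds; "tau": joint torques, N m; "tcp_pos": TCP position; "tcp_rot": TCP orientation; "ft_force": force on the tool from outside, world axes, zero at the start; "ft_torque": the same for the moment, N m; "gripper_width": finger opening in m.
Only numpy, scipy, OpenCV 4.12 (cv2) and the standard library are available. Lean on these libraries where they do the work, as an engineer would, in place of code of your own. Each camera call takes 0.05 s, during which the arm holds its last target. There are 200 camera calls.

TASK

Pull the wooden carriage with the stack of white ring trays all the way out from under the low bench shelf. Then peel the top tray off the stack: lift it by the upright tab at its corner so that this corner comes up first while the opposite corner is still down in the stack, and leave the rest of the stack seated in its cradle on the drawn-out carriage. Finish while holding the tray level and still in the gripper, at least 12 cm above the middle of the round cork pad, and leave the steel bench block, the jar and the mandrel alone.

Things in the scene. Friction and masses are not known exactly. Their poses are not given: they have to be found in the camera images.
- rack: fixed unit: plywood base, two guide rails and, over its far part, a low wooden shelf (underside 130 mm above the table, 320 mm wide, front edge 30 mm on the robot's side of this origin; stock on it up to 190 mm above the table). Origin on the table under the parked stack's centre; x points away from the robot, under the shelf; z up. Place and yaw vary
- carriage (a joint): the wooden carriage's travel along the rails towards the rack's -x: 0 parked under the shelf (start), 0.14 m fully out at its stop; sliding friction about 4 N, stays where left
- pull_top (a point): centre of the top of the carriage's pull, an upright dark wood plate 12 mm thick (rack's x), 70 mm wide (rack's y), 54 mm tall, its top 70 mm above the table. About 48 mm free between it and the stack; when parked it stands 82 mm in front of the shelf's edge
- cradle_seat (a point): on the carriage's upper face (16 mm above the table), centre of the cradle: four low lips, 10 mm high, round the foot of the stack
- stack: rest of the stack, white plastic: two nested trays joined to one 0.9 kg piece, 116 (x) by 156 (y) by 40 mm tall, loose in the cradle. Origin: centre of underside, axes as the rack's. On top a well 96 by 136 mm, 10 mm deep, holds the top tray; four sprung nubs in it clamp the tray's pan with about 1.2 N each, so it sticks by friction till the pan is out
- tray: top tray, white plastic, about 0.12 kg: pan 90 (x) by 130 mm (y), rim 116 by 156 mm, underside to rim top 15 mm, ridges in the pan below the rim. Origin: centre of the pan's underside (30 mm above the stack's origin when nested), axes as the stack's, z up. The tab stands in its -x, -y corner (robot's side, right)
- tab_top (a point): centre of the tab's top, at (-47, -67, 51) mm in the tray's frame; the tab is an upright plate 10 mm thick, 28 mm long, standing 36 mm above the rim, set across the corner: its thin direction (to pinch along) is the tray's (1, 1, 0) direction
- far_corner (a point): the rim corner diagonally across from the tab, at (56, 76, 13) mm in the tray's frame
- pad: round cork pad, 120 mm across, 6 mm thick, fixed on the table, to the left or right of the carriage; origin under its centre
- bench_block: bystander: square steel block on a rubber foot, 80 by 80 by 30 mm, loose; origin under its centre
- jar: bystander: small amber jar, 52 mm across, 65 mm tall, loose; origin under its centre
- mandrel: bystander: steel ring mandrel on a dark wood stand, about 210 by 60 by 38 mm, loose; origin under the stand's centre, the mandrel along its x

How it is judged:
By the outcome, as a careful person would: the job done as asked, in the order asked, and still so for the second after the job is handed in, while the arm keeps its last pose, push and grip.
It also fails if it takes over 58 s, if anything falls off the work surface, if the arm or the gripper's body presses on something with over 40 N, if the wrist force passes 120 N, or if a joint passes its speed limit or range.

## Working session

There is one attempt and no reset: what is moved stays moved. The work goes in short steps, Python scripts to look and compute and a tool call to move; the robot and the scene stay as the last step left them, time stands still between calls to the robot, and variables do not carry over. Pictures are saved under pics/ and viewed, about 8 in all and at most 12, crops included, and the job is handed in when it is done.

Besides the shell and the picture viewer there is one more tool, called after "Call:" by a JSON object that holds its "name" and its "arguments", one argument or row to a line. jog_arm: Moves the arm, as the interface text tells. Its arguments: {"type":"object","properties":{"delta_pos":{"type":"array","items":{"type":"array","items":{"type":"number","minimum":-1,"maximum":1}}},"rotation":{"type":"array","items":{"type":"array","items":{"type":"number","minimum":-1,"maximum":1}}},"gripper":{"type":"number"}},"required":["delta_pos","rotation"]}

```bash
mkdir -p pics; ls; python3 - <<'E'
from rig import *
import cv2,numpy as np
np.set_printoptions(precision=4,suppress=True)
s=sense();print(s)
for n in("scene","top"):
    p,d=snapshot(n);cv2.imwrite(f"pics/{n}0.png",p[:,:,::-1]);np.save(f"{n}0.npy",d)
    c=camera_model(n);print(n,c["K"],c["T"])
E
```

```text
pics
{'time': 0.0, 'joint_pos': array([ 1.0126,  0.3135,  1.4985, -0.    ,  1.331 , -0.2234]), 'qd': array([-0.0009, -0.0002,  0.0017, -0.0014,  0.    ,  0.0003]), 'tau': array([ -0.0003, -40.2215, -25.2268,   0.0694,   0.0353,  -0.0001]), 'tcp_pos': array([0.1724, 0.4956, 0.2381]), 'tcp_rot': array([-0.5234, -3.0972,  0.0019]), 'ft_force': array([-0.1033, -0.3209,  0.1258]), 'ft_torque': array([-0.0153, -0.027 ,  0.0039]), 'gripper_width': 0.08841597028854144}
scene [[470.7937   0.     284.3203]
 [  0.     470.7937 209.3374]
 [  0.       0.       1.    ]] [[ 0.4503 -0.8513  0.2695  0.259 ]
 [-0.8929 -0.4306  0.1315 -0.2   ]
 [ 0.0041 -0.2998 -0.954   1.2444]
 [ 0.      0.      0.      1.    ]]
top [[407.4811   0.     280.8153]
 [  0.     407.4811 211.8762]
 [  0.       0.       1.    ]] [[-0.0534 -0.9749  0.2161  0.3326]
 [-0.9986  0.0531 -0.0071 -0.0191]
 [-0.0045 -0.2162 -0.9763  1.3338]
 [ 0.      0.      0.      1.    ]]
```

View pics/top0.png

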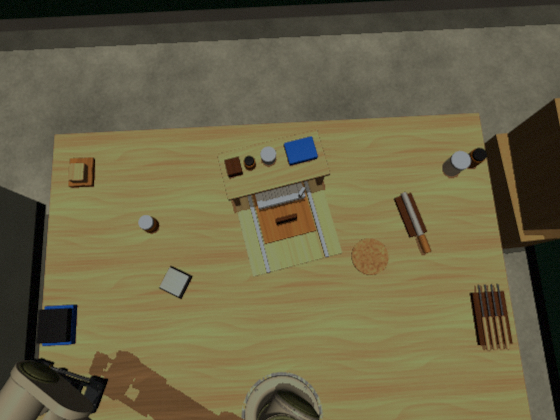

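View pics/scene0.png

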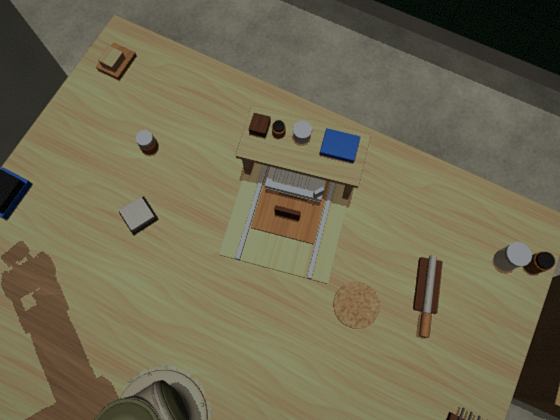

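The top view shows the pull at about (287,219), the stack's front with the tab at (302,194), the pad at (370,257), the block at (176,282), the jar at (148,223) and the mandrel at (410,222). Next I measure the pull, the yaw and the pad.

```bash
cat > h.py <<'E'
from rig import *
import cv2,numpy as np
from scipy.spatial.transform import Rotation as R
np.set_printoptions(precision=4,suppress=True)
def ray(n,uv,z):
    c=camera_model(n);uv=np.atleast_2d(uv).astype(float)
    d=np.c_[uv,np.ones(len(uv))]@np.linalg.inv(c["K"]).T@c["T"][:3,:3].T
    o=c["T"][:3,3];return o+d*((z-o[2])/d[:,2])[:,None]
def cloud(n,dep):
    c=camera_model(n);v,u=np.indices(dep.shape)
    P=np.stack([u,v,np.ones_like(u)],-1)@np.linalg.inv(c["K"]).T*dep[...,None]
    return P@c["T"][:3,:3].T+c["T"][:3,3]
def proj(n,p):
    c=camera_model(n);q=(np.atleast_2d(p)-c["T"][:3,3])@c["T"][:3,:3]@c["K"].T
    return q[:,:2]/q[:,2:]
E
python3 - <<'E'
from h import *
for n,pc,pad in(("top",(287,219),(370,257)),("scene",(288,212),(357,305))):
    p=cv2.imread(f"pics/{n}0.png");C=cloud(n,np.load(f"{n}0.npy"))
    u,v=pc;sl=np.s_[v-25:v+26,u-35:u+36];c=C[sl]
    m=(c[...,2]>.055)&(c[...,2]<.085)
    # blob nearest centre
    k,l=cv2.connectedComponents(m.astype(np.uint8));
    lab=l[20:31,30:41];lab=np.bincount(lab[lab>0]).argmax();m=l==lab
    vv,uu=np.nonzero(m);w=ray(n,np.c_[uu+u-35,vv+v-25],.07)
    r=cv2.minAreaRect((w[:,:2]*1000).astype(np.float32));print(n,"pull",m.sum(),np.median(c[m],0),r, w.mean(0))
    u,v=pad;q=cv2.cvtColor(p,cv2.COLOR_BGR2HSV)
    print("padHSV",q[v,u],"tableHSV",q[v+35,u],"p",C[v,u])
    m=((abs(q[...,0].astype(int)-q[v-3:v+4,u-3:u+4,0].mean())<5)&(q[...,1]>100)).astype(np.uint8)
    mm=np.zeros_like(m);mm[v-28:v+29,u-28:u+29]=m[v-28:v+29,u-28:u+29]
    mm=cv2.morphologyEx(mm,cv2.MORPH_OPEN,np.ones((3,3)))
    cs=max(cv2.findContours(mm,0,2)[0],key=cv2.contourArea)
    w=ray(n,cs[:,0],.006);print("pad",cv2.minEnclosingCircle((w[:,:2]*1000).astype(np.float32)),cv2.fitEllipse((w[:,:2]*1000).astype(np.float32)))
    # white stack region
    m=C[...,2];
    im=cv2.resize(p[110:290,200:440],None,fx=3.3,fy=3.3,interpolation=cv2.INTER_CUBIC);cv2.imwrite(f"pics/{n}0c.png",im)
E
```

```text
top pull 99 [ 0.5942 -0.0439  0.0695] ((593.9898681640625, -43.35182189941406), (14.11193561553955, 69.32237243652344), 11.184603691101074) [ 0.5942 -0.0436  0.07  ]
padHSV [ 18 141 137] tableHSV [ 23 115 137] p [ 0.4609 -0.3114  0.0025]
pad ((480.42620849609375, -306.26953125), 87.10639953613281) ((465.6893310546875, -308.1794738769531), (110.6794662475586, 149.14810180664062), 175.74090576171875)
scene pull 152 [ 0.591  -0.0467  0.0695] ((590.5618896484375, -46.75588607788086), (15.916932106018066, 68.6972885131836), 12.125261306762695) [ 0.5905 -0.0467  0.07  ]
padHSV [ 16 116 132] tableHSV [ 24  81 136] p [ 0.4624 -0.315   0.0018]
pad ((461.6194152832031, -311.23712158203125), 60.1656608581543) ((461.6642761230469, -309.9310302734375), (109.21366119384766, 111.74319458007812), 13.151379585266113)
```

View pics/scene0c.png

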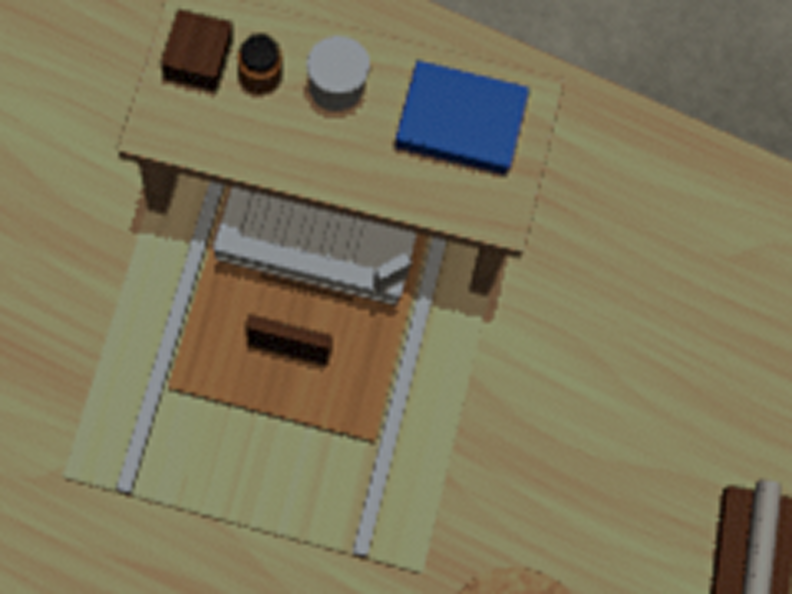

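```bash
cat >> h.py <<'E'
def need(pos,yd,tilt=None):
    """turn about tool z to bring tool y to heading yd(deg, mod 180), then shift in tool axes after the turn; units of moves"""
    s=sense();M=R.from_rotvec(s["tcp_rot"]).as_matrix();y=M[:,1]
    h=np.degrees(np.arctan2(y[1],y[0]));d=(yd-h+90)%180-90
    M2=R.from_rotvec([0,0,np.radians(d)]).as_matrix()@M
    t=M2.T@(np.asarray(pos)-s["tcp_pos"])
    print("t",s["time"],"tcp",s["tcp_pos"],"F",s["ft_force"],"w",s["gripper_width"],"toolz",M[:,2],"heading",h,"turn(frac, tool z)",-d/180,"alt",-(d-np.sign(d)*180)/180,"j6",s["joint_pos"][5],"shift(frac)",t/.2,"mm",t*1000)
E
python3 -c "
from h import *
need([.617,-.040,.239],101.6)"
```

```text
t 0.1 tcp [0.1724 0.4957 0.2382] F [-0.7627  0.769  -0.3396] w 0.08825006812661516 toolz [-0.0006 -0.0009 -1.    ] heading 70.81709342574553 turn(frac, tool z) -0.17101614763474704 alt 0.828983852365253 j6 -0.22337987815836974 shift(frac) [-1.6391 -3.0706 -0.0008] mm [-327.8288 -614.1161   -0.1687]
```

Call:
{"name": "jog_arm", "arguments": {
  "delta_pos": [
    [0, 0, 0],
    [0, 0, 0],
    [0, 0, 0],
    [0, 0, 0],
    [0, 0, 0],
    [-0.096, -0.18, 0],
    [-0.096, -0.18, 0],
    [-0.096, -0.18, 0]
  ],
  "rotation": [
    [0, 0, -0.0342],
    [0, 0, -0.0342],
    [0, 0, -0.0342],
    [0, 0, -0.0342],
    [0, 0, -0.0342],
    [0, 0, 0],
    [0, 0, 0],
    [0, 0, 0]
  ],
  "gripper": 0
}}

```text
time: 0.77
tcp_pos: [0.2509, 0.4004, 0.2383]
tcp_rot: [0.32, -3.125, 0.001]
ft_force: [1.1, 0.1, 0.6]
gripper_width: 0.0372
```

Call:
{"name": "jog_arm", "arguments": {
  "delta_pos": [
    [-0.096, -0.18, 0],
    [-0.096, -0.18, 0],
    [-0.096, -0.18, 0],
    [-0.096, -0.18, 0],
    [-0.096, -0.18, 0],
    [-0.096, -0.18, 0],
    [-0.096, -0.18, 0],
    [-0.096, -0.18, 0]
  ],
  "rotation": [
    [0, 0, 0],
    [0, 0, 0],
    [0, 0, 0],
    [0, 0, 0],
    [0, 0, 0],
    [0, 0, 0],
    [0, 0, 0],
    [0, 0, 0]
  ]
}}

```text
time: 1.43
tcp_pos: [0.4598, 0.1485, 0.2386]
tcp_rot: [0.317, -3.125, -0.0]
ft_force: [0.5, 1.5, -0.2]
gripper_width: 0.0002
```

Call:
{"name": "jog_arm", "arguments": {
  "delta_pos": [
    [-0.096, -0.18, 0],
    [-0.096, -0.18, 0],
    [-0.096, -0.18, 0],
    [-0.096, -0.18, 0],
    [-0.096, -0.18, 0],
    [-0.09, -0.17, 0],
    [0, 0, 0],
    [0, 0, 0]
  ],
  "rotation": [
    [0, 0, 0],
    [0, 0, 0],
    [0, 0, 0],
    [0, 0, 0],
    [0, 0, 0],
    [0, 0, 0],
    [0, 0, 0],
    [0, 0, 0]
  ]
}}

```text
time: 2.1
tcp_pos: [0.614, -0.0377, 0.2373]
tcp_rot: [0.314, -3.124, -0.001]
ft_force: [0.1, 1.7, 0.0]
gripper_width: 0.0005
```

```bash
python3 -c "
from h import *
need([.617,-.040,.048],101.6)"
```

```text
t 2.1 tcp [ 0.614  -0.0377  0.2373] F [0.1035 1.7144 0.0052] w 0.0005498670488905938 toolz [-0.0019  0.0006 -1.    ] heading 101.46848542353821 turn(frac, tool z) -0.0007306365358987914 alt 0.9992693634641013 j6 -2.022510937235257 shift(frac) [-0.0141 -0.0153  0.9467] mm [ -2.8153  -3.0598 189.342 ]
```

Call:
{"name": "jog_arm", "arguments": {
  "delta_pos": [
    [-0.014, -0.015, 0.15],
    [0, 0, 0.2],
    [0, 0, 0.2],
    [0, 0, 0.15],
    [0, 0, 0.1],
    [0, 0, 0.08],
    [0, 0, 0.067],
    [0, 0, 0]
  ],
  "rotation": [
    [0, 0, 0],
    [0, 0, 0],
    [0, 0, 0],
    [0, 0, 0],
    [0, 0, 0],
    [0, 0, 0],
    [0, 0, 0],
    [0, 0, 0]
  ]
}}

```text
time: 2.77
tcp_pos: [0.6151, -0.0371, 0.0469]
tcp_rot: [0.319, -3.121, -0.003]
ft_force: [1.0, 0.1, -0.9]
gripper_width: 0.0004
```

Call:
{"name": "jog_arm", "arguments": {
  "delta_pos": [
    [0.03, 0, 0],
    [0.03, 0, 0],
    [0.04, 0, 0],
    [0.04, 0, 0],
    [0.04, 0, 0],
    [0.04, 0, 0],
    [0.04, 0, 0],
    [0.04, 0, 0]
  ],
  "rotation": [
    [0, 0, 0],
    [0, 0, 0],
    [0, 0, 0],
    [0, 0, 0],
    [0, 0, 0],
    [0, 0, 0],
    [0, 0, 0],
    [0, 0, 0]
  ]
}}

```text
time: 3.43
tcp_pos: [0.5582, -0.0504, 0.0506]
tcp_rot: [-0.317, 3.122, -0.0]
ft_force: [6.0, 2.3, -4.3]
gripper_width: 0.0003
```

Call:
{"name": "jog_arm", "arguments": {
  "delta_pos": [
    [0.04, 0, 0],
    [0.04, 0, 0],
    [0.04, 0, 0],
    [0.04, 0, 0],
    [0.04, 0, 0],
    [0.04, 0, 0],
    [0.04, 0, 0],
    [0.03, 0, 0]
  ],
  "rotation": [
    [0, 0, 0],
    [0, 0, 0],
    [0, 0, 0],
    [0, 0, 0],
    [0, 0, 0],
    [0, 0, 0],
    [0, 0, 0],
    [0, 0, 0]
  ]
}}

```text
time: 4.1
tcp_pos: [0.4974, -0.063, 0.0505]
tcp_rot: [-0.317, 3.123, -0.001]
ft_force: [4.8, 4.1, -1.1]
gripper_width: 0.0003
```

Call:
{"name": "jog_arm", "arguments": {
  "delta_pos": [
    [0.025, 0, 0],
    [0.02, 0, 0],
    [0.02, 0, 0],
    [0.01, 0, 0],
    [0.01, 0, 0],
    [0.01, 0, 0],
    [0, 0, 0],
    [0, 0, 0]
  ],
  "rotation": [
    [0, 0, 0],
    [0, 0, 0],
    [0, 0, 0],
    [0, 0, 0],
    [0, 0, 0],
    [0, 0, 0],
    [0, 0, 0],
    [0, 0, 0]
  ]
}}

```text
time: 4.77
tcp_pos: [0.4787, -0.0672, 0.0492]
tcp_rot: [0.317, -3.125, 0.0]
ft_force: [1.8, -0.1, 0.9]
gripper_width: 0.0002
```

Call:
{"name": "jog_arm", "arguments": {
  "delta_pos": [
    [0.012, 0, 0],
    [0.012, 0, 0],
    [0.012, 0, 0],
    [0.012, 0, 0],
    [0.01, 0, 0],
    [0.005, 0, 0],
    [0.005, 0, 0],
    [0, 0, 0]
  ],
  "rotation": [
    [0, 0, 0],
    [0, 0, 0],
    [0, 0, 0],
    [0, 0, 0],
    [0, 0, 0],
    [0, 0, 0],
    [0, 0, 0],
    [0, 0, 0]
  ]
}}

```text
time: 5.43
tcp_pos: [0.4716, -0.0689, 0.0496]
tcp_rot: [-0.311, 3.109, -0.002]
ft_force: [45.5, 17.5, -28.1]
gripper_width: 0.0007
```

Call:
{"name": "jog_arm", "arguments": {
  "delta_pos": [
    [-0.03, 0, 0],
    [-0.03, 0, 0],
    [-0.04, 0, 0],
    [0, 0, -0.08],
    [0, 0, -0.2],
    [0, 0, -0.2],
    [0, 0, -0.2],
    [0, 0, -0.2]
  ],
  "rotation": [
    [0, 0, 0],
    [0, 0, 0],
    [0, 0, 0],
    [0, 0, 0],
    [0, 0, 0],
    [0, 0, 0],
    [0, 0, 0],
    [0, 0, 0]
  ]
}}

```text
time: 6.1
tcp_pos: [0.4844, -0.0655, 0.2271]
tcp_rot: [0.317, -3.124, -0.001]
ft_force: [0.2, 0.7, -0.4]
gripper_width: 0.0006
```

Call:
{"name": "jog_arm", "arguments": {
  "delta_pos": [
    [0, 0.19, 0],
    [0, 0.19, 0],
    [0, 0.19, 0],
    [0, 0.19, 0],
    [0, 0.19, 0],
    [0, 0.19, 0],
    [0, 0.1, 0],
    [0, 0, 0]
  ],
  "rotation": [
    [0, 0, 0],
    [0, 0, 0],
    [0, 0, 0],
    [0, 0, 0],
    [0, 0, 0],
    [0, 0, 0],
    [0, 0, 0],
    [0, 0, 0]
  ],
  "gripper": 0.7
}}

```text
time: 6.77
tcp_pos: [0.4339, 0.18, 0.2251]
tcp_rot: [0.323, -3.123, -0.0]
ft_force: [0.0, -0.4, 0.1]
gripper_width: 0.0516
```

```bash
python3 - <<'E'
from h import *
need([.5,-.2,.2],56.6)
for n in("top","scene"):
    p,d=snapshot(n);cv2.imwrite(f"pics/{n}1.png",p[:,:,::-1]);np.save(f"{n}1.npy",d);C=cloud(n,d)
    yaw=np.radians(11.6);xr=np.array([np.cos(yaw),np.sin(yaw)]);yr=np.array([-xr[1],xr[0]])
    g=np.array([.592,-.045])+.112*xr-.14*xr
    L=(C[...,:2]-g)@np.c_[xr,yr]
    # pull top: local x -0.112
    m=(abs(L[...,0]+.112)<.03)&(abs(L[...,1])<.06)&(C[...,2]>.06)&(C[...,2]<.08)
    print(n,"pull local",np.median(L[m],0),m.sum())
    m=(abs(L[...,0])<.1)&(abs(L[...,1])<.12)&(C[...,2]>.085)&(C[...,2]<.11)
    print("tab local (guess -.047,-.067)",L[m].mean(0),np.ptp(L[m],axis=0),C[m].mean(0),m.sum())
    # rim outline
    m=(abs(L[...,0])<.085)&(abs(L[...,1])<.11)&(C[...,2]>.045)&(C[...,2]<.075)
    m=cv2.morphologyEx(m.astype(np.uint8),cv2.MORPH_OPEN,np.ones((3,3)))
    vv,uu=np.nonzero(m);w=ray(n,np.c_[uu,vv],.06)[:,:2]
    r=cv2.minAreaRect((w*1000).astype(np.float32));print("rim",r,"expected centre",g,"local",(np.array(r[0])/1000-g)@np.c_[xr,yr])
    u,v=proj(n,[*g,.06])[0].astype(int)
    cv2.imwrite(f"pics/{n}1c.png",cv2.resize(p[v-70:v+70,u-90:u+90,::-1],None,fx=4,fy=4,interpolation=cv2.INTER_CUBIC));print(u,v)
E
```

```text
t 6.7667 tcp [0.4339 0.18   0.2251] F [ 0.0444 -0.3885  0.0667] w 0.0516275060910059 toolz [-0.0017  0.0001 -1.    ] heading 101.82519557130178 turn(frac, tool z) 0.2512510865072321 alt -0.7487489134927678 j6 -1.6344697444636753 shift(frac) [-1.3219 -1.4042  0.1227] mm [-264.3866 -280.8389   24.5327]
top pull local [-0.1085  0.0006] 90
tab local (guess -.047,-.067) [-0.0441 -0.0649] [0.0221 0.023 ] [ 0.5344 -0.123   0.0971] 30
rim ((567.814697265625, -48.832481384277344), (118.03956604003906, 155.8765869140625), 11.706856727600098) expected centre [ 0.5646 -0.0506] local [0.0035 0.0011]
288 226
scene pull local [-0.1128 -0.0027] 147
tab local (guess -.047,-.067) [-0.0473 -0.068 ] [0.0259 0.0253] [ 0.5319 -0.1268  0.0956] 55
rim ((564.2606201171875, -51.583953857421875), (119.56622314453125, 156.14450073242188), 11.852404594421387) expected centre [ 0.5646 -0.0506] local [-0.0005 -0.0009]
284 221
```

View pics/scene1c.png

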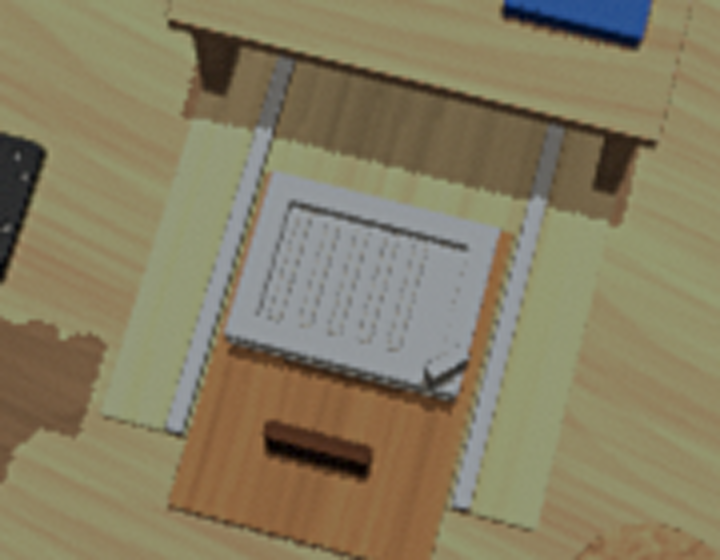

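The scene crop shows the carriage out, with the whole stack clear of the shelf and seated. The tab is at about (445,370) in the crop, and the pull is free in front. Next I turn and go over the tab.

Call:
{"name": "jog_arm", "arguments": {
  "delta_pos": [
    [0, 0, 0],
    [0, 0, 0],
    [0, 0, 0],
    [0, 0, 0],
    [0, 0, 0],
    [0, 0, 0],
    [0, 0, 0],
    [0, 0, 0]
  ],
  "rotation": [
    [0, 0, 0.0359],
    [0, 0, 0.0359],
    [0, 0, 0.0359],
    [0, 0, 0.0359],
    [0, 0, 0.0359],
    [0, 0, 0.0359],
    [0, 0, 0.0355],
    [0, 0, 0]
  ]
}}

```text
time: 7.53
tcp_pos: [0.4356, 0.1757, 0.2252]
tcp_rot: [-0.916, -3.004, 0.001]
ft_force: [0.3, 0.7, 0.4]
gripper_width: 0.0617
```

```bash
python3 -c "
from h import *
need([.533,-.125,.15],56.7)"
```

```text
t 7.5333 tcp [0.4356 0.1757 0.2252] F [0.3051 0.6555 0.3905] w 0.06169541823242911 toolz [-0.0008 -0.0005 -1.    ] heading 56.08849902071558 turn(frac, tool z) -0.0033972276626911936 alt 0.9966027723373088 j6 -0.8453495314912527 shift(frac) [-1.2326 -0.9892  0.3762] mm [-246.5142 -197.8443   75.2383]
```

Call:
{"name": "jog_arm", "arguments": {
  "delta_pos": [
    [-0.154, -0.124, 0],
    [-0.154, -0.124, 0],
    [-0.154, -0.124, 0],
    [-0.154, -0.124, 0],
    [-0.154, -0.124, 0],
    [-0.154, -0.124, 0],
    [-0.154, -0.124, 0],
    [-0.154, -0.124, 0]
  ],
  "rotation": [
    [0, 0, -0.0034],
    [0, 0, 0],
    [0, 0, 0],
    [0, 0, 0],
    [0, 0, 0],
    [0, 0, 0],
    [0, 0, 0],
    [0, 0, 0]
  ]
}}

```text
time: 8.2
tcp_pos: [0.5335, -0.1267, 0.2252]
tcp_rot: [-0.888, -3.013, 0.0]
ft_force: [0.5, 0.7, -0.5]
gripper_width: 0.0615
```

Call:
{"name": "jog_arm", "arguments": {
  "delta_pos": [
    [0, 0, 0.1],
    [0, 0, 0.1],
    [0, 0, 0.1],
    [0, 0, 0.1],
    [0, 0, 0],
    [0, 0, 0],
    [0, 0, 0],
    [0, 0, 0]
  ],
  "rotation": [
    [0, 0, 0],
    [0, 0, 0],
    [0, 0, 0],
    [0, 0, 0],
    [0, 0, 0],
    [0, 0, 0],
    [0, 0, 0],
    [0, 0, 0]
  ],
  "gripper": 0.6
}}

```text
time: 8.87
tcp_pos: [0.5343, -0.124, 0.1467]
tcp_rot: [0.889, 3.011, -0.001]
ft_force: [-1.0, 0.5, 0.3]
gripper_width: 0.0525
```

```bash
python3 -c "
from h import *
need([.533,-.125,.067],56.7)"
```

```text
t 8.8667 tcp [ 0.5343 -0.124   0.1467] F [-1.0135  0.5002  0.3003] w 0.05253222364209038 toolz [ 0.002 -0.001 -1.   ] heading 57.08468852161017 turn(frac, tool z) 0.0021371584533898475 alt -0.9978628415466102 j6 -1.4379425978503935 shift(frac) [ 0.0035 -0.0078  0.3987] mm [ 0.7015 -1.5653 79.7324]
```

Call:
{"name": "jog_arm", "arguments": {
  "delta_pos": [
    [0, -0.007, 0.08],
    [0, 0, 0.08],
    [0, 0, 0.08],
    [0, 0, 0.06],
    [0, 0, 0.05],
    [0, 0, 0.03],
    [0, 0, 0.017],
    [0, 0, 0]
  ],
  "rotation": [
    [0, 0, 0],
    [0, 0, 0],
    [0, 0, 0],
    [0, 0, 0],
    [0, 0, 0],
    [0, 0, 0],
    [0, 0, 0],
    [0, 0, 0]
  ]
}}

```text
time: 9.53
tcp_pos: [0.5331, -0.1247, 0.0659]
tcp_rot: [-0.891, -3.013, -0.0]
ft_force: [-0.0, -0.6, 0.9]
gripper_width: 0.053
```

Call:
{"name": "jog_arm", "arguments": {
  "delta_pos": [
    [0, 0, 0],
    [0, 0, 0],
    [0, 0, 0],
    [0, 0, 0],
    [0, 0, 0],
    [0, 0, 0],
    [0, 0, 0],
    [0, 0, 0]
  ],
  "rotation": [
    [0, 0, 0],
    [0, 0, 0],
    [0, 0, 0],
    [0, 0, 0],
    [0, 0, 0],
    [0, 0, 0],
    [0, 0, 0],
    [0, 0, 0]
  ],
  "gripper": 0
}}

```text
time: 10.2
tcp_pos: [0.533, -0.1249, 0.066]
tcp_rot: [0.891, 3.012, -0.001]
ft_force: [-1.3, -1.5, 0.5]
gripper_width: 0.0098
```

```bash
python3 - <<'E'
from h import *
need([.533,-.125,.067],56.7)
p,d=snapshot("scene");cv2.imwrite("pics/s2.png",cv2.resize(p[150:290,190:370,::-1],None,fx=4,fy=4,interpolation=cv2.INTER_CUBIC))
# peel about axis through far corner, parallel to tool x; per step of theta deg give tool shifts
s=sense();M=R.from_rotvec(s["tcp_rot"]).as_matrix();T=s["tcp_pos"]
yaw=np.radians(11.7);Ry=R.from_rotvec([0,0,yaw]).as_matrix()
fc_rel=Ry@(np.array([56,76,13])-[-47,-67,0])/1000; fc=np.array([T[0]+fc_rel[0],T[1]+fc_rel[1],.059])
a=M[:,0]; print("tool x",a,"tool y",M[:,1],"far",fc)
# sign: tip must rise
for sg in(1,-1):
    X=R.from_rotvec(sg*a*np.radians(1.5)).as_matrix(); 
    if (X@(T-fc)+fc)[2]>T[2]: break
P,Q=T.copy(),M.copy()
for i in range(8):
    P2=X@(P-fc)+fc;print(i,sg*1.5/180,"shift(frac) before turn",Q.T@(P2-P)/.2,"world",P2);P=P2;Q=X@Q
E
```

```text
t 10.2 tcp [ 0.533  -0.1249  0.066 ] F [-1.327  -1.4724  0.5237] w 0.00980066264937472 toolz [ 0.0001 -0.0004 -1.    ] heading 57.03623512449596 turn(frac, tool z) 0.0018679729138664275 alt -0.9981320270861337 j6 -1.4392831360070513 shift(frac) [-0.0002 -0.0007 -0.0048] mm [-0.0368 -0.1365 -0.9604]
tool x [-0.839   0.5441 -0.0002] tool y [ 0.5441  0.839  -0.0002] far [0.6049 0.036  0.059 ]
0 0.008333333333333333 shift(frac) before turn [-0.      0.0012 -0.0228] world [ 0.5332 -0.1247  0.0706]
1 0.008333333333333333 shift(frac) before turn [ 0.      0.0012 -0.0228] world [ 0.5334 -0.1244  0.0751]
2 0.008333333333333333 shift(frac) before turn [-0.      0.0012 -0.0228] world [ 0.5336 -0.124   0.0797]
3 0.008333333333333333 shift(frac) before turn [ 0.      0.0012 -0.0228] world [ 0.5339 -0.1235  0.0842]
4 0.008333333333333333 shift(frac) before turn [ 0.      0.0012 -0.0228] world [ 0.5343 -0.1228  0.0887]
5 0.008333333333333333 shift(frac) before turn [-0.      0.0012 -0.0228] world [ 0.5348 -0.1221  0.0932]
6 0.008333333333333333 shift(frac) before turn [ 0.      0.0012 -0.0228] world [ 0.5353 -0.1213  0.0976]
7 0.008333333333333333 shift(frac) before turn [-0.      0.0012 -0.0228] world [ 0.5359 -0.1204  0.1021]
```

View pics/s2.png

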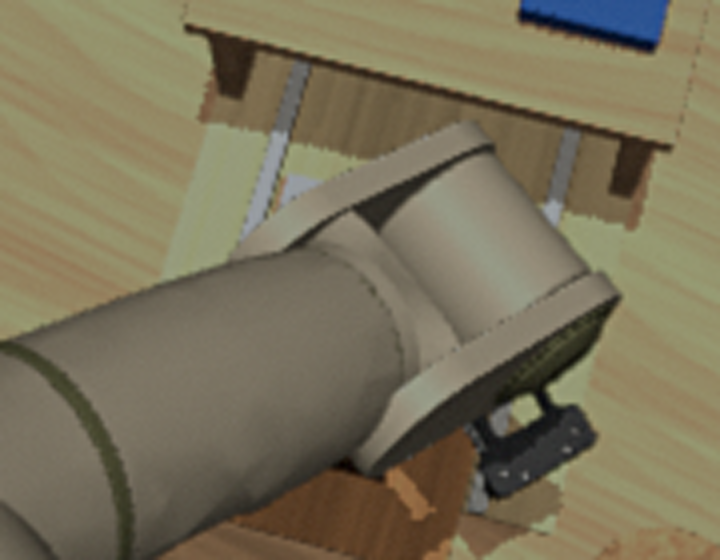

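The crop shows the wrist over the stack with the fingers at the tab corner. An opening of 9.8 mm matches the 10 mm tab. Now I peel by turning about the far corner.

Call:
{"name": "jog_arm", "arguments": {
  "delta_pos": [
    [0, 0.001, -0.011],
    [0, 0.001, -0.011],
    [0, 0, -0.011],
    [0, 0.001, -0.012],
    [0, 0, -0.011],
    [0, 0.001, -0.012],
    [0, 0, -0.011],
    [0, 0.001, -0.012]
  ],
  "rotation": [
    [0.0042, 0, 0],
    [0.0042, 0, 0],
    [0.0042, 0, 0],
    [0.0042, 0, 0],
    [0.0042, 0, 0],
    [0.0042, 0, 0],
    [0.0042, 0, 0],
    [0.0042, 0, 0]
  ]
}}

```text
time: 10.92
tcp_pos: [0.5339, -0.1229, 0.0842]
tcp_rot: [-0.881, -2.979, 0.159]
ft_force: [-0.2, -1.4, -1.5]
gripper_width: 0.0101
```

Call:
{"name": "jog_arm", "arguments": {
  "delta_pos": [
    [0, 0.001, -0.011],
    [0, 0.001, -0.011],
    [0, 0, -0.011],
    [0, 0.001, -0.012],
    [0, 0, -0.011],
    [0, 0.001, -0.012],
    [0, 0, -0.011],
    [0, 0.001, -0.012]
  ],
  "rotation": [
    [0.0042, 0, 0],
    [0.0042, 0, 0],
    [0.0042, 0, 0],
    [0.0042, 0, 0],
    [0.0042, 0, 0],
    [0.0042, 0, 0],
    [0.0042, 0, 0],
    [0.0042, 0, 0]
  ]
}}

```text
time: 11.58
tcp_pos: [0.5361, -0.1199, 0.1021]
tcp_rot: [-0.869, -2.94, 0.313]
ft_force: [-0.9, -0.5, -1.6]
gripper_width: 0.0097
```

```bash
python3 - <<'E'
from h import *
need([.536,-.1205,.102],56.7)
p,d=snapshot("top");cv2.imwrite("pics/s3.png",cv2.resize(p[150:290,200:380,::-1],None,fx=4,fy=4,interpolation=cv2.INTER_CUBIC))
E
```

```text
t 11.5833 tcp [ 0.5361 -0.1199  0.1021] F [-0.8557 -0.4825 -1.5536] w 0.009656572243817468 toolz [-0.1147 -0.1769 -0.9775] heading 57.04602156906801 turn(frac, tool z) 0.0019223420503777788 alt -0.9980776579496222 j6 -1.2272897379310472 shift(frac) [-0.0014 -0.0026  0.0011] mm [-0.2725 -0.5243  0.2182]
```

View pics/s3.png

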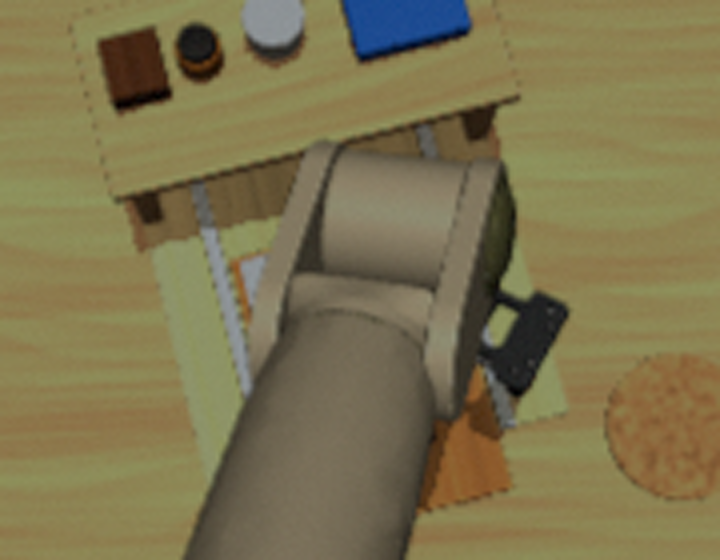

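The top crop shows the arm hiding most of the tray, with the carriage still out and the fingers at about (530,345). Next I lift straight up, then level.

Call:
{"name": "jog_arm", "arguments": {
  "delta_pos": [
    [0, -0.004, -0.02],
    [0, -0.006, -0.03],
    [0, -0.006, -0.03],
    [0, -0.007, -0.03],
    [0, -0.006, -0.03],
    [0, -0.008, -0.04],
    [0, -0.011, -0.05],
    [0, -0.011, -0.05]
  ],
  "rotation": [
    [0, 0, 0],
    [0, 0, 0],
    [0, 0, 0],
    [0, 0, 0],
    [0, 0, 0],
    [0, 0, 0],
    [0, 0, 0],
    [0, 0, 0]
  ]
}}

```text
time: 12.3
tcp_pos: [0.5362, -0.1198, 0.1603]
tcp_rot: [-0.87, -2.94, 0.311]
ft_force: [0.3, 0.0, -1.7]
gripper_width: 0.0098
```

Call:
{"name": "jog_arm", "arguments": {
  "delta_pos": [
    [0, -0.009, -0.06],
    [0, -0.008, -0.06],
    [0, -0.006, -0.06],
    [0, -0.005, -0.06],
    [0, -0.004, -0.06],
    [0, -0.003, -0.05],
    [0, -0.002, -0.05],
    [0, 0, -0.04]
  ],
  "rotation": [
    [-0.0084, 0, 0],
    [-0.0084, 0, 0],
    [-0.0084, 0, 0],
    [-0.0084, 0, 0],
    [-0.0084, 0, 0],
    [-0.0084, 0, 0],
    [-0.0084, 0, 0],
    [-0.0084, 0, 0]
  ]
}}

```text
time: 12.97
tcp_pos: [0.5382, -0.1167, 0.2492]
tcp_rot: [0.89, 3.011, 0.002]
ft_force: [-1.2, -0.0, -0.7]
gripper_width: 0.0098
```

```bash
python3 - <<'E'
from h import *
need([.4295,-.386,.24],57.0)
E
```

```text
t 12.9667 tcp [ 0.5382 -0.1167  0.2492] F [-1.1609 -0.0122 -0.7433] w 0.009801634291694613 toolz [ 0.002   0.0004 -1.    ] heading 57.07212593239564 turn(frac, tool z) 0.00040069962442020014 alt -0.9995993003755798 j6 -1.4231672402944007 shift(frac) [-0.2773 -1.4255  0.0443] mm [ -55.4602 -285.0942    8.862 ]
```

Call:
{"name": "jog_arm", "arguments": {
  "delta_pos": [
    [-0.006, -0.03, 0],
    [-0.012, -0.06, 0],
    [-0.017, -0.09, 0],
    [-0.019, -0.1, 0],
    [-0.019, -0.1, 0],
    [-0.019, -0.1, 0],
    [-0.019, -0.1, 0],
    [-0.019, -0.1, 0]
  ],
  "rotation": [
    [0, 0, 0],
    [0, 0, 0],
    [0, 0, 0],
    [0, 0, 0],
    [0, 0, 0],
    [0, 0, 0],
    [0, 0, 0],
    [0, 0, 0]
  ]
}}

```text
time: 13.63
tcp_pos: [0.4849, -0.2464, 0.2469]
tcp_rot: [-0.891, -3.011, 0.001]
ft_force: [-0.0, -0.4, -1.0]
gripper_width: 0.0099
```

Call:
{"name": "jog_arm", "arguments": {
  "delta_pos": [
    [-0.019, -0.1, 0],
    [-0.019, -0.1, 0],
    [-0.019, -0.1, 0],
    [-0.019, -0.1, 0],
    [-0.019, -0.1, 0.01],
    [-0.019, -0.1, 0.01],
    [-0.017, -0.09, 0.01],
    [-0.011, -0.055, 0.01]
  ],
  "rotation": [
    [0, 0, 0],
    [0, 0, 0],
    [0, 0, 0],
    [0, 0, 0],
    [0, 0, 0],
    [0, 0, 0],
    [0, 0, 0],
    [0, 0, 0]
  ]
}}

```text
time: 14.3
tcp_pos: [0.4272, -0.3873, 0.2386]
tcp_rot: [-0.893, -3.01, 0.001]
ft_force: [-0.4, 0.4, -1.4]
gripper_width: 0.0097
```

Call:
{"name": "jog_arm", "arguments": {
  "delta_pos": [
    [0, 0, 0],
    [0, 0, 0],
    [0, 0, 0],
    [0, 0, 0],
    [0, 0, 0],
    [0, 0, 0],
    [0, 0, 0],
    [0, 0, 0]
  ],
  "rotation": [
    [0, 0, 0],
    [0, 0, 0],
    [0, 0, 0],
    [0, 0, 0],
    [0, 0, 0],
    [0, 0, 0],
    [0, 0, 0],
    [0, 0, 0]
  ]
}}

```text
time: 14.97
tcp_pos: [0.4289, -0.3852, 0.2395]
tcp_rot: [0.89, 3.013, -0.0]
ft_force: [0.9, 0.7, -1.7]
gripper_width: 0.0097
```

```bash
python3 - <<'E'
from h import *
need([.4295,-.386,.24],57.0)
yaw=np.radians(11.7);xr=np.array([np.cos(yaw),np.sin(yaw)]);A=np.c_[xr,[-xr[1],xr[0]]]
ims=[]
for n in("top","scene"):
    p,d=snapshot(n);C=cloud(n,d);h=cv2.cvtColor(p,cv2.COLOR_RGB2HSV)
    L=(C[...,:2]-[.462,-.310])@A
    m=(abs(L[...,0])<.08)&(abs(L[...,1])<.1)&(C[...,2]>.19)&(C[...,2]<.27)&(h[...,1]<60)
    q=C[m]
    for k in range(4):
        c=np.linalg.lstsq(np.c_[q[:,:2],np.ones(len(q))],q[:,2],rcond=None)[0];r=q[:,2]-np.c_[q[:,:2],np.ones(len(q))]@c;q=q[abs(r)<max(.004,1.5*r.std())]
    print(n,"tray pts",len(q),"med",np.median(q,0),"tilt deg",np.degrees(np.arctan(np.hypot(*c[:2]))),"std",r.std(),"local range",((q[:,:2]-[.462,-.310])@A).min(0),((q[:,:2]-[.462,-.310])@A).max(0))
    g=[.565,-.050];L=(C[...,:2]-g)@A
    m=(abs(L[...,0])<.085)&(abs(L[...,1])<.11)&(C[...,2]>.035)&(C[...,2]<.075)
    m=cv2.morphologyEx(m.astype(np.uint8),cv2.MORPH_OPEN,np.ones((3,3)))
    vv,uu=np.nonzero(m);w=ray(n,np.c_[uu,vv],.056)[:,:2];r=cv2.minAreaRect((w*1000).astype(np.float32))
    print("stack",r,"z med/95",np.percentile(C[m>0][:,2],[50,95]))
    ims.append(p[120:330,150:460,::-1])
cv2.imwrite("pics/s4.png",cv2.resize(np.vstack(ims)[:, :],None,fx=1.42,fy=1.42))
E
```

```text
t 14.9667 tcp [ 0.4289 -0.3852  0.2395] F [ 0.9161  0.7017 -1.7411] w 0.009702889673322243 toolz [ 0. -0. -1.] heading 57.06717104062433 turn(frac, tool z) 0.0003731724479129481 alt -0.9996268275520871 j6 -1.9308745712795754 shift(frac) [-0.0045 -0.0018 -0.0026] mm [-0.9065 -0.3552 -0.5237]
top tray pts 961 med [ 0.4641 -0.2786  0.2274] tilt deg 6.366433114120901 std 0.0035150984582000312 local range [-0.0551 -0.061 ] [0.0602 0.0797]
stack ((567.4030151367188, -48.93842315673828), (118.40180969238281, 155.9254150390625), 11.710946083068848) z med/95 [0.0478 0.0588]
scene tray pts 616 med [ 0.4925 -0.2681  0.233 ] tilt deg 7.929469030938573 std 0.0024557079571192377 local range [-0.0128 -0.0621] [0.0585 0.0775]
stack ((563.442626953125, -51.805198669433594), (120.19548034667969, 156.0196533203125), 11.8029146194458) z med/95 [0.0477 0.0583]
```

View pics/s4.png

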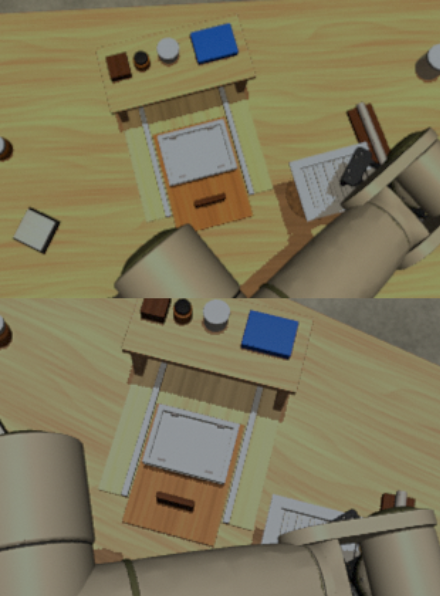

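The picture shows the stack seated at its earlier spot, the tray held over the pad, and the bystanders in place. The plane fit mixed rim and pan, so I check level on the rim only.

```bash
python3 - <<'E'
from h import *
yaw=np.radians(11.7);xr=np.array([np.cos(yaw),np.sin(yaw)]);A=np.c_[xr,[-xr[1],xr[0]]]
for n in("top","scene"):
    p,d=snapshot(n);C=cloud(n,d);h=cv2.cvtColor(p,cv2.COLOR_RGB2HSV)
    L=(C[...,:2]-[.462,-.310])@A;z=C[...,2]
    b=(z>.18)&(z<.27)&(h[...,1]<60)&(h[...,2]>80)
    for nm,cx,cy in(("+x+y",.051,.071),("-x+y",-.051,.071),("+x0",.051,0),("-x0",-.051,0),("+x-y",.051,-.05),("0+y",0,.071),("pan c",0,0),("pan +x",.03,.02),("pan -x",-.03,.02),("pan +y",0,.05),("pan -y",0,-.03)):
        m=b&(abs(L[...,0]-cx)<.009)&(abs(L[...,1]-cy)<.009)
        if m.sum()>4:print(n,nm,m.sum(),np.percentile(z[m],[10,50,90]))
E
```

```text
top +x+y 41 [0.2314 0.2336 0.2356]
top -x+y 34 [0.2315 0.2337 0.2367]
top +x0 42 [0.2272 0.2333 0.2358]
top +x-y 26 [0.2309 0.2334 0.2356]
top 0+y 41 [0.2313 0.2334 0.2362]
top pan c 35 [0.2197 0.222  0.2263]
top pan +x 43 [0.2199 0.2233 0.2269]
top pan -x 43 [0.2204 0.2231 0.2272]
top pan +y 42 [0.2207 0.2238 0.2284]
scene +x+y 48 [0.2321 0.2347 0.2365]
scene +x0 59 [0.2325 0.2347 0.2367]
scene 0+y 62 [0.2323 0.2345 0.2372]
scene pan +x 64 [0.2203 0.2238 0.2277]
scene pan +y 35 [0.2204 0.2233 0.2279]
```

The rim heights agree within 0.4 mm, so the tray is level and about 0.21 m above the pad. I'm handing in.

```bash
python3 -c "
from rig import *
s=sense();print(s['time'],s['qd'].round(3),s['gripper_width']);print(close_job())"
```

```text
15.1667 [-0.001  0.001 -0.    -0.001 -0.001  0.   ] 0.009793934391165209
the job is handed in; nothing more can be done
None
```

I drew the carriage out, peeled off the top tray by its tab, and handed in at 15.2 s with the tray held level over the cork pad. The hand-in reports no verdict.

**Carriage:** I hooked the pull from behind with shut fingers and drew it until it met its stop. The two cameras put the travel at about 139 mm. The push peaked at about 57 N at the stop; it was through the fingers, and I backed off straight after.

**Peel:** I pinched the tab and turned the tray about 12° around its far corner, then lifted straight up and levelled it. During the peel itself the arm hid the far corner, so I did not see directly that it stayed down. The tool followed the planned arc to within about 1 mm, and the force stayed under 2.5 N.

**Last checks:**
- **Tray:** The rim heights agree within about 0.4 mm, so it is level. Its underside is at about 0.218 m. By the tool's pose it is over the pad's middle to within a few mm, and the grip is 9.8 mm on the 10 mm tab.
- **Stack:** It measures within 1 mm of its place before the peel, seated on the drawn-out carriage.
- **Block, jar and mandrel:** I did not touch them. The last picture shows the block and mandrel in place, with the jar only partly in the crop.
- **Disagreements:** A first plane fit gave 6–8° of tilt because it mixed rim and pan points; the rim-only check replaced it. The two cameras differ by about 3–4 mm in x.

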